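# Fold down the filling stand's sprung step and count the jar

### The job

Make the filling stand ready for its next jar: pull its blue folded-up step towards the front, past the point where the spring turns over, so that it snaps down level against its lower stop. Then count the jar: swing the counter's red-topped lever all the way to its stop and let it spring back. Force nothing and leave the other things where they are.

Things in the scene. Friction and masses are not known exactly. Their poses are not given: they have to be found in the camera images.
- stand: Filling stand, fixed. Grey base plate 200 (x) x 170 (y) x 14 mm; origin at its underside's centre, z up, own -x is the front. Two columns (16 mm thick, x = +75, y = +-50 mm) carry a cross bar (x 63 to 87, top 237 mm high). A bracket clamped to them holds the blue step (plate 8 thick, 88 wide); hinge line along own y at x = 0. Step, bracket and slot move up and down together.
- fold (a point): Point on the stand's base plate (z 14 mm) straight below the folded step's upper edge: a steel bar along the stand's y, 12 mm thick, 116 long, its axis 100 mm from the hinge line. BRACKET HEIGHT VARIES AND IS NOT MEASURED: the bar's top is anywhere from 195 to 245 mm above the table, 106 mm above the hinge line. Feel for it by a guarded descent over this point, or look. Axes as the stand's.
- slot (a point): Point on the base plate (z 14 mm) straight below the middle of the open slot behind the folded step, 32 mm behind point fold. Slot: step's rear face at the stand's x = +2 mm (edge bar +4), columns' front +67 mm (clamp collars +59, lower than the ledge); a ledge 43 mm below the bar's top closes it below. A fingertip fits 5 to 30 mm below the bar's top, and can pull to the front. Axes as the stand's.
- step (a joint): Blue step's hinge (rad): 0 = folded up, vertical; 1.571 = level, pointing to the stand's front, on its lower stop. Over-centre spring: below 0.6 it pulls the step up, beyond 0.6 it throws it down. Starting from 0 takes about 10 N at the bar, falling to none at 0.6, where the bar is 56 mm further forward and 17 mm lower. The plate leans as it comes: follow its arc with the fingertip on its rear face.
- counter: Jar counter, fixed, left or right of the stand: grey box 76x74 mm, top at 54 mm, on a plate 110 (x) x 90 (y) mm; origin at the centre of the underside, own z up, own -x is the front with four white number wheels.
- pivot (a point): The counter lever's hinge point: on the counter's axis, 66 mm above the table; the hinge runs along the counter's own y; axes as the counter's. The lever is a steel stem with a red cross bar on top (16 mm thick, 60 long along y) whose axis is 75 mm from this point.
- lever (a joint): Counter's lever (rad). 0 = at rest, leaning 0.45 rad from upright to the counter's front (-x); grows as the bar is pushed to the back (+x); 0.9 = rigid stop, leaning 0.45 rad to the back. A return spring (1 to 3 N at the bar) takes it home when let go. Feel for the stop: it counts from 0.86 rad; more than 40 N is too much.
- tape: Bystander (sizes in mm): brown paper tape roll lying flat, 104 across, 24 high. Origin at the centre of its underside. Leave it alone.
- open_jar: Bystander (sizes in mm): amber glass candle jar with pale wax, no lid, 69 across, 88 high, standing. Origin at the centre of its underside. Leave it alone.
- pitcher: Bystander (sizes in mm): aluminium pouring pitcher with black handle, 112x179x180, standing. Origin at the centre of its underside. Leave it alone.
- lid: Bystander (sizes in mm): pale gold flat jar lid, 83 across, 14 high. Origin at the centre of its underside. Leave it alone.
- scraper: Bystander (sizes in mm): black scraper, 45x192x10, lying flat. Origin at the centre of its underside. Leave it alone.

How it is judged:
By the outcome, as a careful person would: the job done as asked, in the order asked, and still so for the second after the job is handed in, with the robot touching nothing.
It also fails if it takes over 59 s, if anything falls off the work surface, if the arm or the gripper's body presses on something with over 40 N, if the wrist force passes 120 N, or if a joint passes its speed limit or range.

### The arm

A 6-joint arm with a two-finger parallel gripper is mounted at the origin on a cart in front of the work surface, level with it; the furniture and walls round the work are solid. World frame = base frame: x ahead of the robot, y to its left, z up, the work surface at z = 0. Lengths are in m, angles in rad, forces in N, time in s.
With the tool pointing down it reaches from about 0.375 to 0.9 m from the base axis. Payload 3.1 kg.
Tool frame: the origin (TCP) lies where the fingers leave the gripper's body, on its centre line; the fingertips stand 73 mm ahead of it and the grasp point (between the pads) lies 54 mm ahead of it; z points along the fingers, y is the line along which they close (so a half turn about z gives the same grasp; the last joint's range is limited). The gripper opens to 85 mm and grips with 20 to 120 N. Pads are 22 mm wide; open, the fingers measure 114 mm over their backs; the gripper's body (76 mm by 85 mm) begins 54 mm behind the grasp point. The pads swing forward as they close: fully open they stand 13 mm farther back than shut.
Start: joints at [0.942, 0.527, 1.433, -0, 1.181, -0.178], TCP at [0.272, 0.563, 0.304] pointing down, gripper open.
Joint ranges: [-3.08, 3.08], [-0.75, 2.2], [0.22, 2.44], [-1.43, 4.57], [0, 2.65], [-2.85, 2.85]. Speed limits (rad/s): [2.79, 2.79, 3.14, 3.14, 3.14, 3.14].

### API

Orientations are given as a unit quaternion [x, y, z, w].
In Python, from station import manip gives the robot as it stands.
- The arm moves only by the tool step_arm, never from a script. Its argument "moves" is one flat list of numbers, 5 for each row, row after row: the opening, from 0 (shut) to 1 (fully open), then the shift along the world's x, y, z scaled (see below), then the turn about the world's z scaled (see below). In form: [fingers, x, y, z, yaw, fingers, x, y, z, yaw, ...]. A call has 1 to 12 rows; each row is the pose to reach, as a shift and turn from the pose commanded when the call began, turning the shorter way round; what a row does not reach only later rows make up. The controller multiplies each number of a shift by 200 mm and each number of a turn by pi rad. A row lasts 1/8 s, in which the tool goes at most 62.5 mm and 10.7 degrees, less where a joint would pass 70% of its speed; a pose out of reach is approached as far as the arm can. A call with a number of a shift or a turn outside -1 to 1 is refused whole. A call with a gripper value outside its range is refused whole. The fingers move at their own pace and stop on an object; "grip_force" is the grip in N (left out, the last holds). Time passes only in rows, so rows that repeat a pose let the fingers close. It gives the time, the measured TCP pose, the force, the opening and the grip force at its end, in the units of the state.
- manip.sense(): the state, without advancing time (a new reading comes with each control period).
- manip.snapshot(name): name is "scene" or "top" or "wrist"; returns a dict with "color" (480x640x3 uint8, blue, green, red), "z_map" (480x640 float32, m along the optical axis (not along the pixel's ray), 0 where there is no reading), "fovy" (degrees; the focal length in pixels is half the picture's height over the tangent of half this angle, whatever the lens; pixels are square), "cx", "cy" (the principal point, pixels), "R" (3x3) and "t" (3): a world point X has camera coordinates R X + t; the wrist camera has in their place "mount" (4x4, takes a point from camera to tool coordinates, whose origin is the TCP and whose axes are the flange's). Camera axes: x right, y down, z forward; pixel columns grow to the right and rows downward; lengths in m; the calibration is good to about 2 mm. The wrist camera is an equidistant fisheye: a pixel r from the principal point sees the ray r / f radians off the axis. A picture is of the moment at which its call begins: read the wrist's pose just before it.
- manip.sign_off(): hands the job in; it is judged then, once.
The state is a dict: "t": time; "q": joint angles; "qd": joint speeds; "tau": joint torques, N m; "tcp_pos": TCP position; "tool_rot": TCP orientation; "force": force on the tool from outside, world axes, zero at the start; "ft_torque": the same for the moment, N m; "finger_gap": opening from 0.0 (shut) to 1.0 (fully open); "gripper_force": force on a finger pad.
Only numpy, scipy, OpenCV 4.12 (cv2) and the standard library are available. Lean on these libraries where they do the work, as an engineer would, in place of code of your own. Each camera call takes 0.05 s, during which the arm holds its last target. There are 200 camera calls.

## Working session

There is one attempt and no reset: what is moved stays moved. The work goes in short steps, Python scripts to look and compute and a tool call to move; the robot and the scene stay as the last step left them, time stands still between calls to the robot, and variables do not carry over. Pictures are saved under pics/ and viewed, at most 10 in all, crops included, and the job is handed in when it is done.

Besides the shell and the picture viewer there is one more tool, called after ">>>" in YAML: its name, and indented under it one key for each argument. step_arm: Moves the arm, as the interface text tells. Its arguments: {"type":"object","properties":{"moves":{"type":"array","items":{"type":"number"}},"grip_force":{"type":"number"}},"required":["moves"]}

```bash
mkdir -p pics; cat > h.py <<'E'
import numpy as np,cv2
from station import manip
def cloud(s):
    z=s["z_map"];f=240/np.tan(np.radians(s["fovy"])/2)
    v,u=np.mgrid[:480,:640]
    P=np.stack([(u-s["cx"])/f*z,(v-s["cy"])/f*z,z],-1)
    W=(P-np.array(s["t"]))@np.array(s["R"]); W[z==0]=np.nan
    return W
E
python3 - <<'E'
from h import *
for n in("scene","top"):
    s=manip.snapshot(n);cv2.imwrite(f"pics/{n}0.png",s["color"]);np.savez(f"{n}.npz",**s)
    W=cloud(s);print(n,np.isfinite(W[...,0]).mean(),-np.array(s["R"]).T@s["t"])
    hsv=cv2.cvtColor(s["color"],cv2.COLOR_BGR2HSV)
    for c,m in(("blue",cv2.inRange(hsv,(95,100,50),(130,255,255))),("red",cv2.inRange(hsv,(0,150,80),(6,255,255))|cv2.inRange(hsv,(174,150,80),(180,255,255)))):
        k,l,st,ce=cv2.connectedComponentsWithStats(m)
        for i in range(1,k):
            if st[i,4]>60:
                p=W[l==i];print(c,st[i],ce[i].round(),np.nanmedian(p,0).round(3),np.nanpercentile(p,[2,98],axis=0).round(3))
print(manip.sense())
E
```

```text
scene 0.99517578125 [ 0.08386595 -0.82460873  0.9639805 ]
blue [395 117  20  20 117] [405. 127.] [0.963 0.316 0.156] [[0.921 0.31  0.127]
 [0.999 0.343 0.188]]
blue [321 207   6  20  73] [323. 217.] [0.509 0.013 0.163] [[0.503 0.009 0.138]
 [0.517 0.05  0.188]]
red [468 130  27  29 547] [480. 145.] [1.239 0.233 0.059] [[1.215 0.217 0.005]
 [1.274 0.26  0.109]]
top 0.9959244791666667 [0.0299768  0.26224304 1.53657629]
blue [168 130  12  27 102] [173. 143.] [0.968 0.318 0.173] [[0.922 0.311 0.089]
 [1.026 0.331 0.195]]
blue [126 141  19  15  65] [134. 148.] [1.055 0.445 0.081] [[1.038 0.427 0.047]
 [1.071 0.459 0.107]]
blue [296 227  29  12 293] [310. 232.] [0.521 0.052 0.162] [[0.507 0.015 0.121]
 [0.536 0.091 0.199]]
red [164  69  14  25  93] [171.  85.] [1.224 0.26  0.102] [[1.217 0.218 0.066]
 [1.265 0.274 0.118]]
red [232 272  19  11  90] [241. 277.] [0.485 0.286 0.14 ] [[0.478 0.261 0.079]
 [0.512 0.312 0.146]]
{'t': 0.1, 'q': array([ 9.41479926e-01,  5.28418002e-01,  1.43380536e+00, -4.74321800e-05,
        1.18142838e+00, -1.78484731e-01]), 'qd': array([-0.00228978, -0.00101923, -0.00320321, -0.00067246,  0.00041659,
       -0.00029575]), 'tau': array([-1.36768322e-04, -4.43307889e+01, -1.78585625e+01, -2.65291028e-04,
        3.94589573e-03, -2.62540692e-05]), 'tcp_pos': array([0.27198166, 0.56213501, 0.30299389]), 'tool_rot': array([ 2.23502781e-01,  9.74702748e-01, -9.55324021e-04, -3.84453398e-04]), 'force': array([ 0.20009815, -1.05333658,  0.12049427]), 'ft_torque': array([ 0.00160614,  0.01900489, -0.02847398]), 'gripper_force': 0.0, 'finger_gap': 1.004990065741761}
```

View pics/scene0.png

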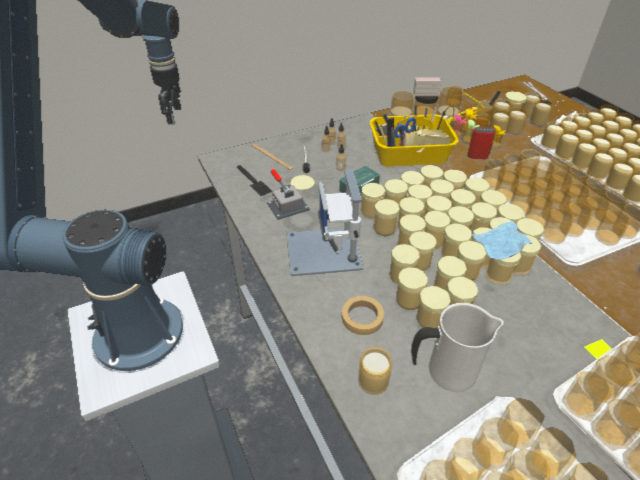

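View pics/top0.png

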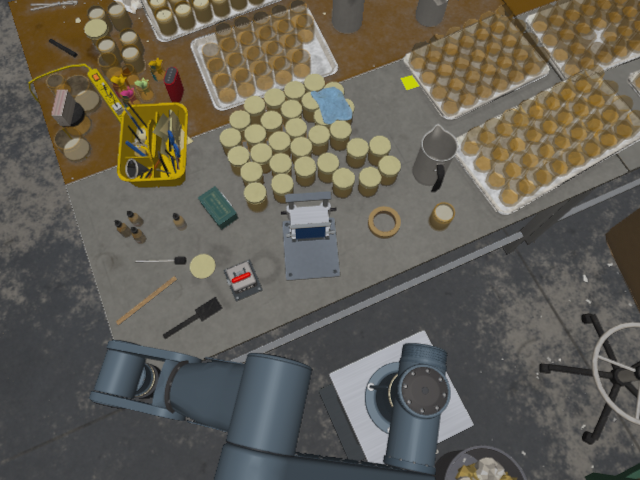

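The stand (top px ~(311,240), front towards the robot) has the counter to its left (top px ~(241,278), red bar), with tape, jar and pitcher to the right. Next I measure the stand and the counter.

```bash
python3 - <<'E'
from h import *
for n in("top","scene"):
    s=dict(np.load(n+".npz"));W=cloud(s);z=W[...,2]
    print(n)
    def reg(x0,x1,y0,y1,z0,z1):
        return (W[...,0]>x0)&(W[...,0]<x1)&(W[...,1]>y0)&(W[...,1]<y1)&(z>z0)&(z<z1)
    for nm,r,hz in(("base",(.33,.75,-.1,.2),(.008,.022)),("stand hi",(.4,.7,-.1,.18),(.18,.28)),("ctr box",(.35,.6,.18,.4),(.045,.065)),("ctr hi",(.35,.6,.18,.4),(.1,.16))):
        m=reg(*r,*hz);p=W[m]
        if len(p)<5: continue
        R=cv2.minAreaRect((p[:,:2]*1000).astype(np.float32))
        print(nm,len(p),R,"z",np.percentile(p[:,2],[5,50,95]).round(3))
    m=reg(.4,.7,-.1,.18,.1,.3);p=W[m]
    for a in np.arange(.1,.3,.01):
        q=p[(p[:,2]>a)&(p[:,2]<a+.01)]
        if len(q)>3: print(round(a,2),len(q),q.min(0).round(3)[:2],q.max(0).round(3)[:2])
    c=s["color"]
    v,u=(200,280) if 0 else (0,0)
s=dict(np.load("top.npz"));c1=cv2.resize(s["color"][180:310,210:350],None,fx=4,fy=4,interpolation=cv2.INTER_CUBIC)
cv2.imwrite("pics/topcrop.png",c1)
E
```

```text
top
base 2322 ((551.0220336914062, 46.05530548095703), (393.9888610839844, 297.06951904296875), 1.4534533023834229) z [0.009 0.014 0.02 ]
stand hi 690 ((563.4337768554688, 37.33095169067383), (129.33218383789062, 98.791748046875), 69.53348541259766) z [0.186 0.232 0.241]
ctr box 427 ((515.51513671875, 289.1846923828125), (81.3248291015625, 79.62313842773438), 89.69009399414062) z [0.047 0.053 0.059]
ctr hi 110 ((485.11346435546875, 285.4021301269531), (56.43745040893555, 18.10565948486328), 86.90299224853516) z [0.133 0.14  0.145]
0.1 34 [ 0.498 -0.03 ] [0.611 0.111]
0.11 113 [ 0.502 -0.03 ] [0.614 0.109]
0.12 74 [ 0.506 -0.035] [0.618 0.116]
0.13 106 [ 0.5   -0.053] [0.625 0.118]
0.14 63 [ 0.498 -0.053] [0.624 0.118]
0.15 59 [ 0.506 -0.037] [0.628 0.091]
0.16 517 [ 0.507 -0.037] [0.626 0.094]
0.17 247 [ 0.507 -0.025] [0.611 0.091]
0.18 54 [ 0.507 -0.025] [0.612 0.093]
0.19 51 [ 0.507 -0.028] [0.61  0.091]
0.2 96 [ 0.502 -0.028] [0.611 0.104]
0.21 104 [ 0.502 -0.027] [0.608 0.101]
0.22 12 [ 0.569 -0.025] [0.63  0.077]
0.23 325 [ 0.565 -0.039] [0.626 0.088]
0.24 48 [ 0.57  -0.033] [0.
[... 382 characters left out ...]
2065734863281) z [0.048 0.053 0.06 ]
ctr hi 84 ((486.734619140625, 283.4654541015625), (57.73322677612305, 26.30583953857422), 89.84842681884766) z [0.107 0.138 0.142]
0.1 112 [ 0.497 -0.038] [0.59 0.1 ]
0.11 190 [ 0.497 -0.038] [0.59  0.103]
0.12 62 [ 0.503 -0.054] [0.587 0.073]
0.13 95 [ 0.497 -0.055] [0.614 0.092]
0.14 66 [ 0.503 -0.038] [0.618 0.097]
0.15 80 [ 0.505 -0.038] [0.614 0.097]
0.16 698 [ 0.503 -0.039] [0.613 0.098]
0.17 104 [ 0.504 -0.031] [0.611 0.093]
0.18 52 [ 0.503 -0.03 ] [0.607 0.093]
0.19 29 [ 0.569 -0.03 ] [0.607 0.075]
0.2 114 [ 0.498 -0.03 ] [0.604 0.105]
0.21 65 [ 0.501 -0.031] [0.602 0.098]
0.22 9 [ 0.564 -0.033] [0.586 0.039]
0.23 303 [ 0.562 -0.04 ] [0.624 0.088]
```

View pics/topcrop.png

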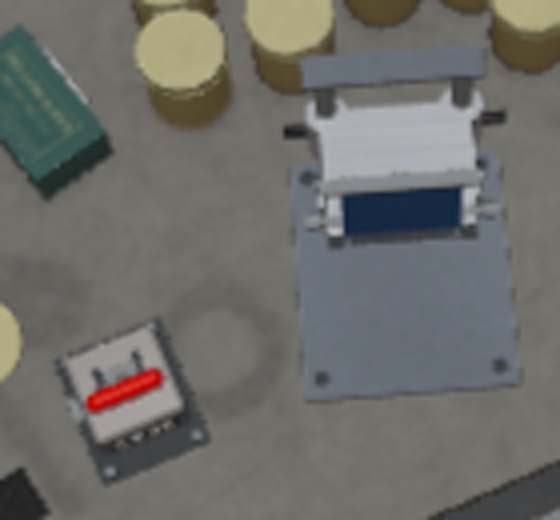

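```bash
python3 - <<'E'
from h import *
def rect(p):
    R=cv2.minAreaRect((p[:,:2]*1000).astype(np.float32));return np.round(R[0]),np.round(R[1]),round(R[2],1)
for n in("top","scene"):
    s=dict(np.load(n+".npz"));W=cloud(s);x,y,z=W[...,0],W[...,1],W[...,2]
    def big(m):
        k,l,st,ce=cv2.connectedComponentsWithStats(m.astype(np.uint8));i=1+np.argmax(st[1:,4]);return W[l==i]
    near=(x>.35)&(x<.7)&(y>-.12)&(y<.2)
    for nm,m in(("cross",near&(z>.23)&(z<.245)),("bar",near&(x<.53)&(z>.195)&(z<.225)),("base",near&(x<.56)&(z>.009)&(z<.019)),
      ("lever",(x>.35)&(x<.6)&(y>.2)&(y<.36)&(z>.12)&(z<.16)),("box",(x>.35)&(x<.6)&(y>.2)&(y<.36)&(z>.045)&(z<.06))):
        p=big(m);d=p[:,:2]-p[:,:2].mean(0);e=np.linalg.svd(d,full_matrices=False)[2][0]
        print(n,nm,len(p),p.mean(0).round(4),rect(p),"zmax",np.percentile(p[:,2],95).round(4),"dir",np.degrees(np.arctan2(e[1],e[0])).round(1))
E
```

```text
top cross 370 [0.5953 0.0249 0.2366] (array([597.,  25.]), array([129.,  28.]), 70.4) zmax 0.2411 dir 70.3
top bar 133 [0.5168 0.0357 0.2083] (array([519.,  40.]), array([88., 15.]), 72.1) zmax 0.215 dir 72.4
top base 1699 [0.4888 0.0609 0.014 ] (array([499.,  59.]), array([171., 145.]), 71.5) zmax 0.0181 dir 80.9
top lever 110 [0.4832 0.2855 0.1393] (array([485., 285.]), array([56., 18.]), 86.9) zmax 0.145 dir 90.3
top box 413 [0.5141 0.2853 0.053 ] (array([516., 289.]), array([81., 80.]), 89.7) zmax 0.0582 dir 175.5
scene cross 305 [0.5915 0.0199 0.2357] (array([594.,  24.]), array([131.,  25.]), 70.8) zmax 0.2385 dir -109.2
scene bar 106 [0.5148 0.034  0.2089] (array([518.,  41.]), array([95., 12.]), 70.8) zmax 0.2121 dir -107.9
scene base 1947 [0.4889 0.0475 0.0133] (array([508.,  55.]), array([174., 167.]), 70.6) zmax 0.0166 dir -78.3
scene lever 74 [0.4801 0.281  0.1374] (array([481., 283.]), array([58., 16.]), 86.6) zmax 0.142 dir -90.5
scene box 305 [0.5094 0.2764 0.0525] (array([512., 284.]), array([75., 75.]), 89.7) zmax 0.0568 dir 151.7
```

>>> step_arm:
  moves: [0,0.1,-0.1,0.2,0.036,0,0.3,-0.35,0.3,0.036,0,0.5,-0.65,0.3,0.036,0,0.6,-0.95,0.3,0.036,0,0.65,-1,0.3,0.036]

```text
t: 0.72
tcp_pos: [0.4027, 0.3596, 0.3636]
tool_rot: [0.169, 0.986, -0.001, -0.001]
force: [-0.2, -0.1, -0.3]
finger_gap: -0.0
gripper_force: 0.0
```

>>> step_arm:
  moves: [0,0.15,-0.25,0,0,0,0.3,-0.5,0,0,0,0.5,-0.75,0,0,0,0.65,-0.95,0,0,0,0.7,-1,0,0,0,0.7,-1,0,0]

```text
t: 1.48
tcp_pos: [0.5423, 0.1622, 0.3634]
tool_rot: [0.169, 0.986, 0.0, -0.001]
force: [-0.0, -0.7, -0.3]
finger_gap: -0.004
gripper_force: 0.0
```

>>> step_arm:
  moves: [0,0.03,-0.25,0,0,0,0.06,-0.5,0,0,0,0.065,-0.615,0,0,0,0.065,-0.615,0,0]

```text
t: 1.98
tcp_pos: [0.5545, 0.0401, 0.3638]
tool_rot: [0.168, 0.986, 0.0, -0.001]
force: [0.2, -0.6, -0.4]
finger_gap: 0.005
gripper_force: 0.0
```

```bash
python3 - <<'E'
from h import *
a=manip.snapshot("wrist");b=manip.snapshot("scene")
c=cv2.resize(b["color"][110:290,260:420],None,fx=3,fy=3,interpolation=cv2.INTER_CUBIC)
w=a["color"];c2=cv2.resize(w,(480,360))
im=np.zeros((540,800,3),np.uint8);im[:540,:480]=c;im[:300,480:]=cv2.resize(w,(320,300));cv2.imwrite("pics/a1.png",im)
# fisheye cloud
f=240/np.tan(np.radians(a["fovy"])/2);v,u=np.mgrid[:480,:640];dx,dy=u-a["cx"],v-a["cy"];r=np.hypot(dx,dy)+1e-9;th=r/f
z=a["z_map"];P=np.stack([np.tan(th)*dx/r*z,np.tan(th)*dy/r*z,z,np.ones_like(z)],-1)@np.array(a["mount"]).T
from scipy.spatial.transform import Rotation as Ro
s=manip.sense();W=P[...,:3]@Ro.from_quat(s["tool_rot"]).as_matrix().T+s["tcp_pos"]
W[(z==0)|(th>1.4)]=np.nan
q=np.radians(-19.3);L=W-[.5247,.0493,0];L=np.stack([L[...,0]*np.cos(q)+L[...,1]*np.sin(q),-L[...,0]*np.sin(q)+L[...,1]*np.cos(q),L[...,2]],-1)
np.savez("w.npz",L=L,c=w)
k=(abs(L[...,0])<.11)&(abs(L[...,1])<.09)
for h in np.arange(.15,.26,.01):
    p=L[k&(L[...,2]>h)&(L[...,2]<h+.01)]
    if len(p)>10: print(h.round(2),len(p),np.percentile(p,[2,25,50,75,98],axis=0)[:,:2].round(3).tolist())
E
```

```text
0.15 276 [[-0.004, -0.059], [-0.004, -0.021], [-0.004, 0.005], [-0.004, 0.031], [0.082, 0.063]]
0.16 11270 [[-0.003, -0.053], [0.028, -0.026], [0.044, 0.002], [0.061, 0.03], [0.08, 0.056]]
0.17 748 [[-0.004, -0.052], [-0.004, -0.035], [0.037, -0.002], [0.07, 0.033], [0.076, 0.055]]
0.18 565 [[-0.004, -0.052], [-0.004, -0.033], [-0.003, 0.004], [0.07, 0.039], [0.077, 0.056]]
0.19 388 [[-0.004, -0.053], [-0.003, -0.042], [0.07, 0.006], [0.071, 0.045], [0.077, 0.056]]
0.2 1471 [[-0.006, -0.053], [-0.005, -0.035], [-0.003, 0.001], [0.005, 0.038], [0.075, 0.057]]
0.21 2439 [[-0.004, -0.052], [-0.002, -0.029], [0.0, 0.001], [0.003, 0.031], [0.072, 0.055]]
0.22 101 [[0.065, -0.059], [0.066, -0.048], [0.066, -0.033], [0.069, 0.046], [0.07, 0.057]]
0.23 4475 [[0.065, -0.061], [0.068, -0.042], [0.074, 0.023], [0.08, 0.045], [0.088, 0.064]]
```

View pics/a1.png

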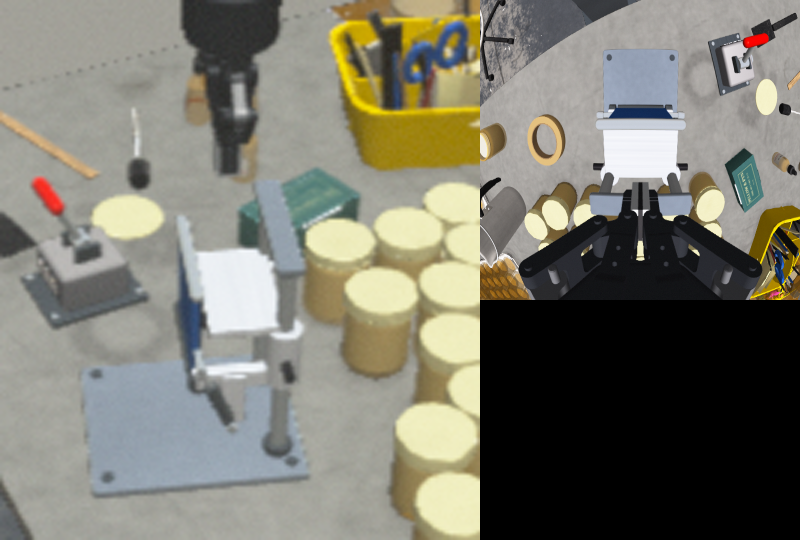

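The wrist view confirms the alignment: bar at own x ≈ 0 and top z ≈ 0.212, ledge ≈ 0.168, crossbar front at +65 mm. The fingers are over mid-slot, so I descend.

>>> step_arm:
  moves: [0,0,0,-0.2,0,0,0,0,-0.35,0,0,0,0,-0.45,0,0,0,0,-0.5,0,0,0,0,-0.5,0]

```text
t: 2.7
tcp_pos: [0.555, 0.0407, 0.2636]
tool_rot: [0.167, 0.986, 0.0, -0.001]
force: [-0.1, 0.1, 0.6]
finger_gap: -0.003
gripper_force: 0.0
```

>>> step_arm:
  moves: [0,-0.04,0.014,0,0,0,-0.073,0.0255,0,0,0,-0.09,0.0315,-0.001,0,0,-0.113,0.04,-0.002,0,0,-0.113,0.04,-0.002,0]

```text
t: 3.32
tcp_pos: [0.5366, 0.0463, 0.2651]
tool_rot: [0.168, 0.986, -0.0, 0.006]
force: [8.7, -2.7, -3.5]
finger_gap: 0.001
gripper_force: 4.2
```

>>> step_arm:
  moves: [0,-0.04,0.0135,-0.0065,0,0,-0.076,0.026,-0.018,0,0,-0.113,0.039,-0.031,0,0,-0.147,0.051,-0.05,0,0,-0.147,0.051,-0.05,0]

```text
t: 3.95
tcp_pos: [0.5055, 0.0575, 0.2558]
tool_rot: [0.168, 0.986, 0.0, 0.004]
force: [2.8, 0.2, 5.6]
finger_gap: 0.0
gripper_force: 2.0
```

>>> step_arm:
  moves: [0,-0.032,0.011,-0.012,0,0,-0.055,0.019,-0.025,0,0,-0.08,0.028,-0.04,0,0,-0.105,0.037,-0.055,0,0,-0.12,0.042,-0.06,0,0,-0.12,0.042,-0.06,0]

```text
t: 4.7
tcp_pos: [0.4782, 0.0663, 0.241]
tool_rot: [0.168, 0.986, -0.0, -0.001]
force: [0.1, -0.1, -0.8]
finger_gap: -0.0
gripper_force: 0.0
```

```bash
python3 - <<'E'
from h import *
b=manip.snapshot("scene")
c=cv2.resize(b["color"][110:290,260:420],None,fx=3,fy=3,interpolation=cv2.INTER_CUBIC)
cv2.imwrite("pics/a2.png",c)
W=cloud(b);hsv=cv2.cvtColor(b["color"],cv2.COLOR_BGR2HSV)
x,y,z=W[...,0],W[...,1],W[...,2]
m=(x>.35)&(x<.6)&(y>-.08)&(y<.16)&(z>.03)&(z<.2)&(x<.5)
print(np.nanpercentile(W[m],[5,25,50,75,95],axis=0).round(3))
E
```

```text
[[ 0.424 -0.004  0.109]
 [ 0.447  0.035  0.122]
 [ 0.467  0.057  0.13 ]
 [ 0.482  0.079  0.138]
 [ 0.497  0.11   0.184]]
```

View pics/a2.png

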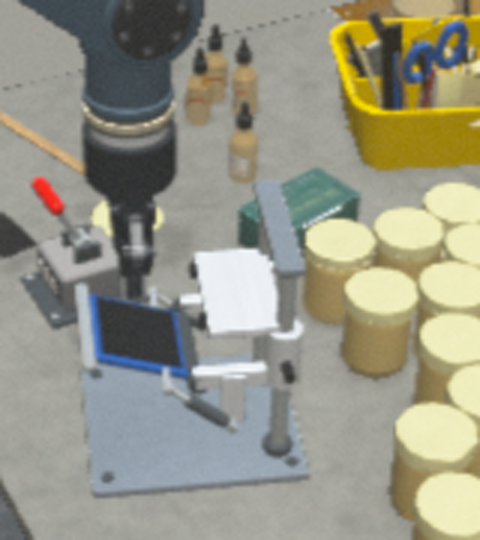

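The step has gone over centre and its dark top face shows at px (140,335). I lift clear and check that it is level.

>>> step_arm:
  moves: [0,0,0,0.15,0,0,0,0,0.3,0,0,0,0,0.45,0,0,0,0,0.5,0,0,0,0,0.5,0]

```text
t: 5.38
tcp_pos: [0.4793, 0.0661, 0.3416]
tool_rot: [0.168, 0.986, 0.0, 0.0]
force: [-0.3, -0.5, -0.1]
finger_gap: -0.004
gripper_force: 0.0
```

```bash
python3 - <<'E'
from h import *
b=manip.snapshot("scene");W=cloud(b)
q=np.radians(-19.3);L=W-[.5265,.0485,0];L=np.stack([L[...,0]*np.cos(q)+L[...,1]*np.sin(q),-L[...,0]*np.sin(q)+L[...,1]*np.cos(q),L[...,2]],-1)
for a in np.arange(-.13,0,.01):
    p=L[(L[...,0]>a)&(L[...,0]<a+.01)&(abs(L[...,1])<.04)&(L[...,2]>.05)&(L[...,2]<.22)]
    if len(p):print(a.round(2),len(p),np.median(p[:,2]).round(4))
cv2.imwrite("pics/a3.png",b["color"])
E
```

```text
-0.11 70 0.1079
-0.1 77 0.1074
-0.09 77 0.1085
-0.08 72 0.1087
-0.07 74 0.1079
-0.06 76 0.1087
-0.05 74 0.1088
-0.04 77 0.108
-0.03 73 0.1087
-0.02 75 0.1081
-0.01 65 0.1098
```

>>> step_arm:
  moves: [0,-0.05,0.2,0,0.04,0,-0.1,0.45,0,0.08,0,-0.15,0.7,0,0.105,0,-0.2,0.9,0,0.105,0,-0.21,1,0,0.105,0,-0.21,1,0,0.105]

```text
t: 6.18
tcp_pos: [0.4364, 0.267, 0.3399]
tool_rot: [0.003, 1.0, -0.001, -0.001]
force: [-0.1, -0.0, -0.3]
finger_gap: -0.001
gripper_force: 0.0
```

>>> step_arm:
  moves: [0,0,0.09,-0.1,0,0,0,0.09,-0.3,0,0,0,0.09,-0.5,0,0,0,0.09,-0.65,0,0,0,0.09,-0.7,0,0,0,0.09,-0.7,0]

```text
t: 6.92
tcp_pos: [0.4374, 0.2834, 0.201]
tool_rot: [0.004, 1.0, -0.0, -0.001]
force: [0.5, -0.5, -0.1]
finger_gap: 0.001
gripper_force: 0.0
```

```bash
python3 - <<'E'
from h import *
b=manip.snapshot("scene")
cv2.imwrite("pics/a4.png",cv2.resize(b["color"][110:240,230:370],None,fx=4,fy=4,interpolation=cv2.INTER_CUBIC))
E
```

```text
(no output)
```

View pics/a4.png

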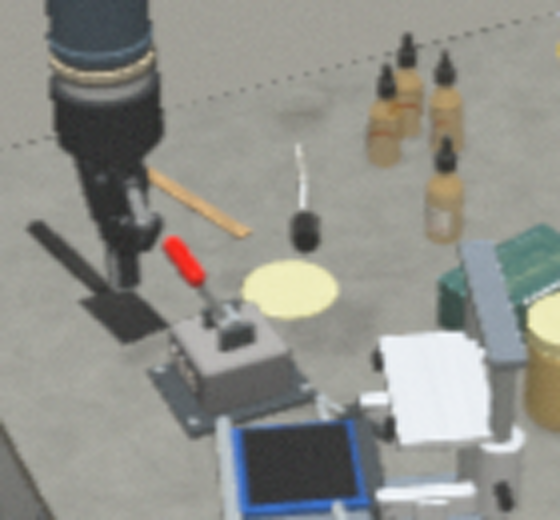

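>>> step_arm:
  moves: [0,0.08,0,0,0,0,0.15,0,0,0,0,0.22,0,0,0,0,0.28,0,0,0,0,0.34,0,0,0,0,0.38,0,0,0,0,0.41,0,0,0,0,0.41,0,0,0]

```text
t: 7.98
tcp_pos: [0.519, 0.284, 0.2009]
tool_rot: [0.004, 1.0, -0.0, -0.001]
force: [-1.7, -0.6, -0.6]
finger_gap: 0.002
gripper_force: 1.3
```

>>> step_arm:
  moves: [0,0.015,0,0,0,0,0.03,0,0,0,0,0.04,0,0,0,0,0.04,0,0,0]

```text
t: 8.48
tcp_pos: [0.5271, 0.284, 0.2013]
tool_rot: [0.004, 1.0, -0.0, -0.0]
force: [-2.5, -0.7, -3.2]
finger_gap: -0.001
gripper_force: 1.7
```

>>> step_arm:
  moves: [0,0.01,0,0,0,0,0.02,0,0,0,0,0.02,0,0,0]

```text
t: 8.85
tcp_pos: [0.5312, 0.2841, 0.2014]
tool_rot: [0.004, 1.0, -0.0, -0.0]
force: [-4.3, -0.3, -2.9]
finger_gap: 0.002
gripper_force: 1.9
```

>>> step_arm:
  moves: [0,0.01,0,0,0,0,0.02,0,0,0,0,0.02,0,0,0]

```text
t: 9.22
tcp_pos: [0.5326, 0.2841, 0.2012]
tool_rot: [0.004, 1.0, -0.0, -0.003]
force: [-8.8, 1.0, 0.3]
finger_gap: 0.001
gripper_force: 4.5
```

>>> step_arm:
  moves: [0,0.01,0,0,0,0,0.02,0,0,0,0,0.02,0,0,0]

```text
t: 9.6
tcp_pos: [0.5336, 0.2842, 0.201]
tool_rot: [0.004, 1.0, -0.001, -0.007]
force: [-14.0, 0.9, 5.0]
finger_gap: -0.001
gripper_force: 7.5
```

```bash
python3 - <<'E'
from h import *
for n in("scene","top"):
    b=manip.snapshot(n);W=cloud(b);h=cv2.cvtColor(b["color"],cv2.COLOR_BGR2HSV)
    m=(cv2.inRange(h,(0,130,70),(8,255,255))|cv2.inRange(h,(172,130,70),(180,255,255)))>0
    m&=(W[...,0]<.7)&(W[...,1]>.2)&(W[...,1]<.36)&(W[...,2]>.1)
    p=W[m];print(n,len(p),p.mean(0).round(4) if len(p) else "", np.percentile(p,[5,95],axis=0).round(3) if len(p) else "")
E
```

```text
scene 39 [0.5469 0.2713 0.1384] [[0.541 0.256 0.132]
 [0.554 0.292 0.142]]
top 0
```

The bar has travelled 66 mm (65 expected) and the force is rising steeply, so it is at the stop. I retreat now.

>>> step_arm:
  moves: [0,-0.1,0,0,0,0,-0.22,0,0,0,0,-0.35,0,0,0,0,-0.48,0,0,0,0,-0.6,0,0,0,0,-0.6,0,0.2,0,0,-0.6,0,0.5,0,0,-0.6,0,0.7,0,0,-0.6,0,0.7,0]

```text
t: 10.82
tcp_pos: [0.4233, 0.2855, 0.347]
tool_rot: [0.004, 1.0, 0.003, 0.008]
force: [0.7, 0.3, -0.4]
finger_gap: -0.001
gripper_force: 0.0
```

```bash
python3 - <<'E'
from h import *
b=manip.snapshot("scene");W=cloud(b);h=cv2.cvtColor(b["color"],cv2.COLOR_BGR2HSV)
m=(cv2.inRange(h,(0,130,70),(8,255,255))|cv2.inRange(h,(172,130,70),(180,255,255)))>0
m&=(W[...,0]<.7)&(W[...,1]>.2)&(W[...,1]<.36)&(W[...,2]>.1)
print(W[m].mean(0).round(4),manip.sense()["force"])
cv2.imwrite("pics/a5.png",b["color"])
E
```

```text
[0.4806 0.2803 0.1387] [-0.33257732  0.3339762  -0.22042927]
```

View pics/a5.png

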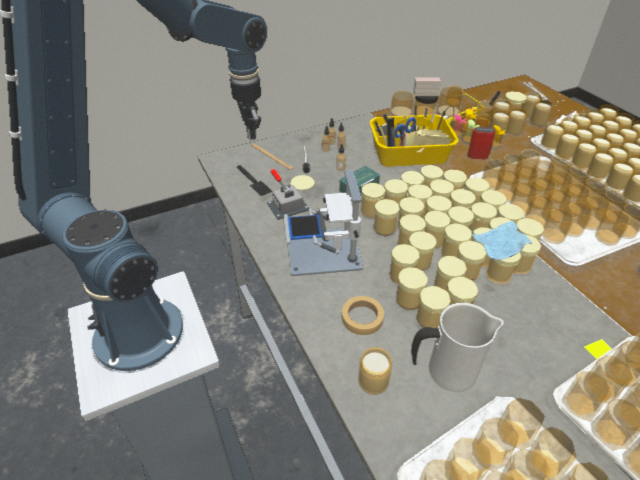

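The step is level (px (305,225)), the lever is back at rest (px (277,176)), the arm is clear and nothing else has moved.

```bash
python3 -c "
from station import manip
print(manip.sign_off())"
```

```text
the job is handed in; nothing more can be done
None
```

The blue step is snapped down level, the counter lever was pushed to its stop and has sprung back to rest, nothing else appears moved, and the job was handed in at about 11 s.

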